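Set and clamp the chart magnifier over the compass rose

TASK

On the chart table, slide the carriage that carries the round reading magnifier along its track until the lens is centred over the compass rose printed on the chart. Then clamp it there: turn the bar knob on that carriage clockwise until it is tight, with its bar in line with the track, and let go. Leave the similar carriage with the steel straightedge as it is, neither slid nor turned.

Things in the scene. Friction and masses are not known exactly. Their poses are not given: they have to be found in the camera images.
- lens_knob_grip (a point): Grip point of the magnifier's clamp knob, on its axis, 86 mm up. Knob: black bar 46 long, 14 thick, top 94 mm up, on a 44 mm disc (top 58 up). x runs along the bar. Starts loose, within 18 deg of square across the track; turns clockwise from above to a stop in line with the track (86 deg in all). 0.1 N m, bites after 30 deg, 0.16 when tight. Stays put. Carriage slides at 2 N; clamped holds 30 N.
- lens_center (a point): Centre of the lens (clear disc in a dark ring 100 mm across), 44 mm up, fixed to the carriage (grey block 56 x 60 mm, top 52 mm up), 150 mm beyond the knob's axis. y: line of the track; carriage, knob and lens slide along it together, 200 mm between black end blocks, starting near the -y end, and stay where left. x: from knob to lens. z up. Rail 290 mm, screwed to the table.
- rose: The compass rose printed on the chart: dark eight-pointed star in two rings, 52 mm across, flat, origin at its centre, 1 mm above the table. It lies 60 to 180 mm further along the magnifier's track (its +y) than the lens starts, in the lens's line to within 3 mm.
- rule_knob_end (a point): End of the top of the bar of the other, identical knob, 23 mm from its axis, 92 mm above the table. It sits on the second track's carriage, which carries a flat steel straightedge 215 mm long instead of a lens. The two tracks may lie either way round, left or right. Not to be slid or turned.

How it is judged:
By the outcome, as a careful person would: the job done as asked, in the order asked, and still so for the second after the job is handed in, with the robot touching nothing.
It also fails if it takes over 42 s, if anything falls off the work surface, if the arm or the gripper's body presses on something with over 40 N, if the wrist force passes 120 N, or if a joint passes its speed limit or range.

ROBOT

A 6-joint arm with a two-finger parallel gripper is mounted at the origin on the work surface. World frame = base frame: x ahead of the robot, y to its left, z up, the work surface at z = 0. Lengths are in mm, angles in rad, forces in N, time in s.
With the tool pointing down it reaches from about 300 to 775 mm from the base axis. Payload 14.6 kg.
Tool frame: the origin (TCP) lies on the centre line of the jaws, within the pads' length; the fingertips stand manip.tcp_to_tips ahead of it and the grasp point (between the pads) lies 5 mm behind it (manip.tcp_to_tips is the distance from the TCP to the fingertips, in mm); z points along the fingers, y is the direction in which the jaws open and shut (so a half turn about z gives the same grasp; the last joint's range is limited). The gripper opens to 94 mm and grips with 3 to 60 N. Pads are 16 mm wide; open, the fingers measure 119 mm over their backs; the gripper's body (75 mm by 177 mm) begins 78 mm behind the grasp point.
Start: joints at [1.177, 0.3, 1.521, -0, 1.321, -0.067], TCP at [176.555, 520.882, 219.446] pointing down, gripper open.
Joint ranges: [-3.03, 3.03], [-0.79, 2.21], [0.23, 2.52], [-1.04, 4.18], [0, 3.07], [-2.55, 2.55]. Speed limits (rad/s): [2.22, 2.22, 2.57, 3.14, 3.14, 3.14].

INTERFACE

Orientations are given as [roll, pitch, yaw] about the fixed x, y, z axes, in that order (R = Rz(yaw) Ry(pitch) Rx(roll)).
In Python, from cell import manip, optics, workorder gives the robot as it stands. The module is installed in compiled form; this text tells all that it offers.
- The arm moves only by the tool jog_arm, never from a script. Its argument "deltas" is text: rows parted by semicolons, each of 5 numbers parted by spaces: the shift along the tool's x, y, z in mm, then the turn about the tool's z in rad, then the finger opening in mm, from 0 to 94. In form: tx ty tz twist grip; .... A call has exactly 10 rows; each row is the pose to reach, as a shift and turn from the pose commanded when the call began, along the tool's axes at that moment; what a row does not reach only later rows make up. A row lasts 1/8 s, in which the tool goes at most 62.5 mm and 10.7 degrees, less where a joint would pass 70% of its speed; a pose out of reach is approached as far as the arm can. A call with a gripper value outside its range is refused whole. The fingers move at their own pace and stop on an object; "squeeze" is the grip in N (left out, the last holds). Time passes only in rows, so rows that repeat a pose let the fingers close, or fill a call up. It gives the time, the measured TCP pose, the force and the opening at its end, in the units of the state.
- manip.read_state(): the state, without advancing time (a new reading comes with each control period).
- optics.camera(name): name is "side" or "top" or "wrist"; returns (picture, depth): 384x512x3 uint8, red, green, blue; 384x512 float32, mm along the optical axis (not along the pixel's ray), 0 where there is no reading.
- optics.get_calibration(name): a dict with "intrinsics" (3x3 intrinsics, pixels), "R" (3x3) and "t" (3): a world point X has camera coordinates R X + t; the wrist camera has in their place "hand_eye" (4x4, takes a point from camera to tool coordinates, whose origin is the TCP and whose axes are the flange's). Camera axes: x right, y down, z forward; pixel columns grow to the right and rows downward; lengths in mm; the calibration is good to about 2 mm. A picture is of the moment at which its call begins: read the wrist's pose just before it. get_calibration takes no time and is no camera call.
- workorder.sign_off(): hands the job in, once; it reports no verdict.
The state is a dict: "clock": time; "joints": joint angles; "qd": joint speeds; "effort": joint torques, N m; "eef_pos": TCP position; "eef_rot": TCP orientation; "wrist_force": force on the tool from outside, world axes, zero at the start; "moment": the same for the moment, N m; "finger_gap": finger opening in mm.
Only numpy, scipy, OpenCV 4.12 (cv2) and the standard library are available. Lean on these libraries where they do the work, as an engineer would, in place of code of your own. Each camera call takes 0.05 s, during which the arm holds its last target.

## Working session

There is one attempt and no reset: what is moved stays moved. The work goes in short steps, Python scripts to look and compute and a tool call to move; the robot and the scene stay as the last step left them, time stands still between calls to the robot, and variables do not carry over. Pictures are saved under pics/ and viewed, and the job is handed in when it is done.

Besides the shell and the picture viewer there is one more tool, called after ">>>" by a JSON object that holds its "fn" and its "kwargs", one argument or row to a line. jog_arm: Moves the arm, as the interface text tells. Its arguments: {"type":"object","properties":{"deltas":{"type":"string"},"squeeze":{"type":"number"}},"required":["deltas"]}

```bash
mkdir -p pics
python3 - <<'E'
from cell import manip, optics
import cv2,numpy as np
s=manip.read_state();print(s, manip.tcp_to_tips)
for n in("top","side","wrist"):
    p,d=optics.camera(n);np.savez(f"{n}0.npz",p=p,d=d,s=np.array([0]))
    cv2.imwrite(f"pics/{n}0.png",p[...,::-1]);c=optics.get_calibration(n);print(n,{k:np.round(v,4).tolist() for k,v in c.items()})
E
```

```text
{'clock': 0.0, 'joints': array([ 1.17740996e+00,  3.00461200e-01,  1.52159522e+00,  5.83859510e-06,
        1.32066308e+00, -6.66109940e-02]), 'qd': array([-2.56391047e-04,  9.35920537e-04, -6.68543980e-04, -3.66373342e-05,
        1.78827628e-03, -1.22988987e-03]), 'effort': array([ 2.74908211e-05, -5.31808627e+01, -3.52736020e+01,  7.08492519e-02,
        2.44693703e-02, -7.76912998e-05]), 'eef_pos': array([176.45860713, 520.66779361, 218.88575987]), 'eef_rot': array([-3.14046868e+00, -8.06479366e-05,  2.81481579e+00]), 'wrist_force': array([-0.13126633, -0.04554347, -0.40373184]), 'moment': array([0.04424243, 0.00292664, 0.00982453]), 'finger_gap': 93.93802926217913} 14.0
top {'intrinsics': [[477.5085, 0.0, 264.0511], [0.0, 477.5085, 186.3142], [0.0, 0.0, 1.0]], 'R': [[-0.0051, -1.0, 0.0079], [-0.985, 0.0037, -0.1723], [0.1722, -0.0086, -0.985]], 't': [-49.7384, 576.0899, 1009.3989]}
side {'intrinsics': [[359.5864, 0.0, 255.3834], [0.0, 359.5864, 193.7835], [0.0, 0.0, 1.0]], 'R': [[-0.9565, -0.2914, 0.0168], [-0.1898, 0.5773, -0.7942], [0.2217, -0.7628, -0.6075]], 't': [537.3289, 210.7851, 589.8489]}
wrist {'intrinsics': [[318.5536, 0.0, 250.8706], [0.0, 318.5536, 190.0463], [0.0, 0.0, 1.0]], 'hand_eye': [[-0.001, -0.9686, -0.2486, 72.7786], [1.0, -0.001, -0.0001, 0.0641], [-0.0002, -0.2486, 0.9686, -164.3862], [0.0, 0.0, 0.0, 1.0]]}
```

View pics/top0.png

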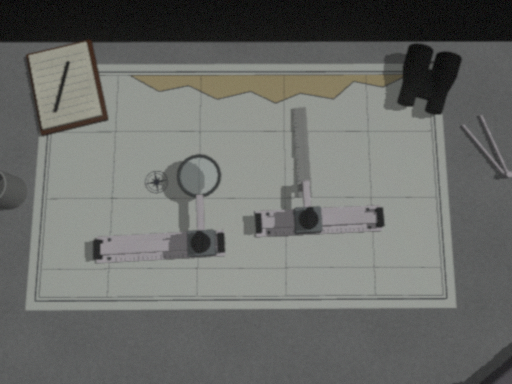

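View pics/side0.png

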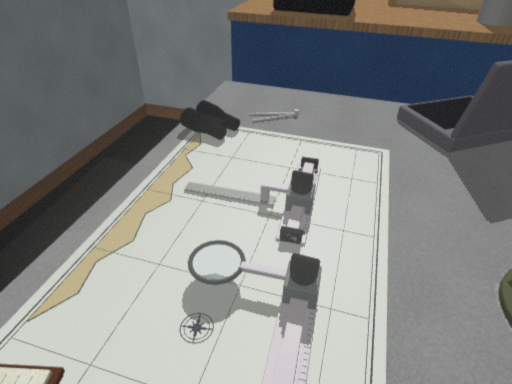

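View pics/wrist0.png

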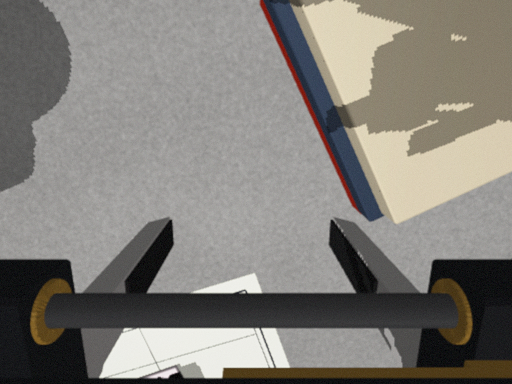

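The top view shows the magnifier's knob near (200,242), its lens at (199,175) and the rose at (156,182). The straightedge carriage is at (308,220). I'll enlarge these.

Run:
```python
import cv2,numpy as np
p=np.load("top0.npz")["p"][...,::-1]
a=cv2.resize(p[215:270,85:235],None,fx=5,fy=5,interpolation=cv2.INTER_CUBIC)
a=cv2.convertScaleAbs(a,alpha=1.6,beta=10)
b=cv2.resize(p[145:205,135:230],None,fx=6,fy=6,interpolation=cv2.INTER_CUBIC)
cv2.imwrite("pics/t0a.png",a);cv2.imwrite("pics/t0b.png",b)
p=np.load("side0.npz")["p"][...,::-1]
a=cv2.resize(p[235:350,170:340],None,fx=4.5,fy=4.5,interpolation=cv2.INTER_CUBIC)
cv2.imwrite("pics/s0a.png",cv2.convertScaleAbs(a,alpha=1.5,beta=20))
```

```text
(no output)
```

View pics/t0a.png

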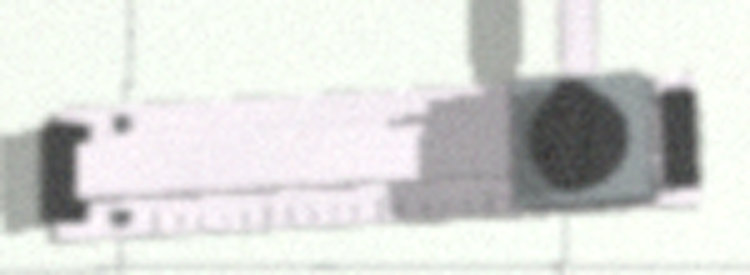

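View pics/t0b.png

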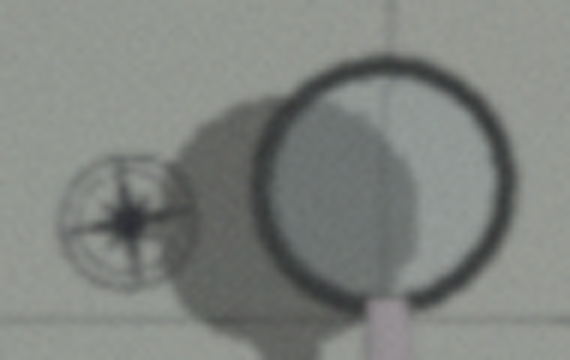

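View pics/s0a.png

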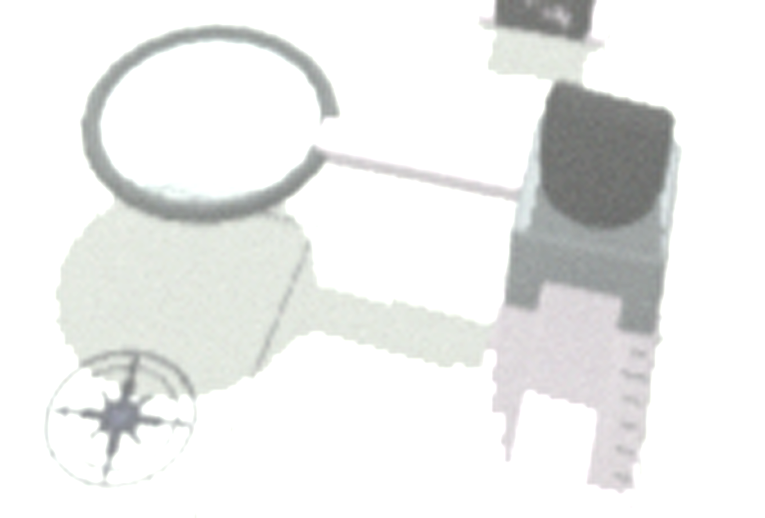

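```bash
cat > h.py <<'E'
from cell import manip, optics
import cv2,numpy as np
from scipy.spatial.transform import Rotation as Ro
def cal(n,s=None):
    c=optics.get_calibration(n)
    K=np.array(c["intrinsics"])
    if n!="wrist": return K,np.array(c["R"]),np.array(c["t"])
    T=np.eye(4);T[:3,:3]=Ro.from_euler("xyz",s["eef_rot"]).as_matrix();T[:3,3]=s["eef_pos"]
    M=np.linalg.inv(T@np.array(c["hand_eye"]));return K,M[:3,:3],M[:3,3]
def ray(C,u,v,z):
    K,R,t=C; d=R.T@np.linalg.solve(K,[u,v,1.]);o=-R.T@t
    return o+d*(z-o[2])/d[2]
def cloud(C,d):
    K,R,t=C;v,u=np.mgrid[:d.shape[0],:d.shape[1]]
    P=np.stack([(u-K[0,2])/K[0,0]*d,(v-K[1,2])/K[1,1]*d,d],-1)
    return (P-t)@R
E
python3 - <<'E'
from h import *
C=cal("top");S=cal("side")
for n,u,v,us,vs,z in[("lens",199.5,176,216.5,262.2,44),("rose",156.1,182,196.8,327.6,1)]:
    print(n,ray(C,u,v,z).round(1),ray(S,us,vs,z).round(1))
for n,u,v,z in[("endL",98,249.4,30),("endR",221,242.4,30),("knobdisc",200.5,242,75)]: print(n,ray(C,u,v,z).round(1))
for n,c in(("top",C),("side",S)):
    z=np.load(n+"0.npz");P=cloud(c,z["d"]);H=P[...,2]
    for nm,lo,hi in(("lens",30,300),("rule",-300,30)):
        m=(H>86)&(H<102)&(z["d"]>0)&(P[...,0]>250)&(P[...,0]<450)&(P[...,1]>-150)&(P[...,1]<200)
        num,lab,st,ce=cv2.connectedComponentsWithStats(m.astype(np.uint8))
    for i in range(1,num):
        if st[i,4]<20: continue
        Q=P[lab==i]; (cx,cy),(w,h),a=cv2.minAreaRect(Q[:,:2].astype(np.float32))
        e,vv=np.linalg.eigh(np.cov(Q[:,:2].T));print(n,st[i],Q.mean(0).round(1),"rect",cx,cy,w,h,a,"dir",vv[:,1],e,Q[:,2].min(),Q[:,2].max())
E
```

```text
lens [600.9  92.   44. ] [602.8  98.5  44. ]
rose [595.6 198.    1. ] [597.9 199.9   1. ]
endL [439.6 314.4  30. ]
endR [453.6  43.5  30. ]
knobdisc [452.1  83.3  75. ]
top [195 243   7  10  66] [439.7  85.9  91.4] rect 439.8488464355469 86.2588882446289 18.8091983795166 13.106361389160156 0.48139819502830505 dir [-0.99918278  0.04041993] [16.03936997 34.09905009] 86.58573631118462 94.96946290235195
side [307 256  13  12 111] [441.   91.3  92.5] rect 440.5690002441406 88.97533416748047 14.391436576843262 18.41183853149414 86.48822784423828 dir [-0.99939352 -0.03482235] [14.66123293 28.18614975] 86.17162339218072 95.90198010855777
```

Run:
```python
from h import *
for n in("top","side"):
    c=cal(n);z=np.load(n+"0.npz");P=cloud(c,z["d"]);H=P[...,2]
    B=(z["d"]>0)&(P[...,0]>250)&(P[...,0]<750)&(P[...,1]>-200)&(P[...,1]<280)
    m=B&(H>84)&(H<102)
    num,lab,st,ce=cv2.connectedComponentsWithStats(m.astype(np.uint8))
    for i in range(1,num):
        if st[i,4]<20: continue
        Q=P[lab==i]; r=cv2.minAreaRect(Q[:,:2].astype(np.float32))
        e,vv=np.linalg.eigh(np.cov(Q[:,:2].T));print(n,st[i],Q.mean(0).round(1),r,"dir",vv[:,1].round(3))
    m=B&(H>35)&(H<55)&(P[...,0]>540)&(P[...,1]>30)
    Q=P[m];(r)=cv2.minEnclosingCircle(Q[:,:2].astype(np.float32));print("lens",len(Q),r,Q[:,2].mean(), Q.min(0),Q.max(0))
```

```text
top [307 207   7  22 148] [ 501.9 -148.7   90.7] ((502.1076354980469, -148.69461059570312), (13.107625961303711, 44.84303283691406), 88.44319152832031) dir [-0.999  0.034]
top [195 231   8  22 149] [452.2  85.1  91.3] ((452.3853454589844, 85.4244613647461), (13.89932918548584, 44.18740463256836), 86.31620025634766) dir [-0.999  0.044]
lens 1547 ((595.7310791015625, 92.61807250976562), 56.446285247802734) 44.008537181430846 [540.06027592  43.99080541  37.23763843] [652.17535992 143.08999571  51.98952459]
side [292 170  22  10 156] [ 503.8 -143.5   91.3] ((503.7774658203125, -146.6710205078125), (17.29993438720703, 45.07997512817383), 87.15335845947266) dir [-1.     0.013]
side [291 253  29  16 292] [453.8  91.3  91.9] ((454.2350769042969, 88.80017852783203), (14.772844314575195, 45.509464263916016), 89.04080200195312) dir [-1.     0.028]
lens 2092 ((596.3462524414062, 95.2840805053711), 56.76438903808594) 46.80489005461355 [540.01496295  47.28735738  40.6274187 ] [652.6775306  145.73676457  51.71949947]
```

>>> {"fn": "jog_arm", "kwargs": {
  "deltas": "-45 -36 0 -0.03 70; -90 -72 0 -0.07 70; -135 -108 0 -0.11 60; -180 -144 0 -0.15 60; -225 -180 0 -0.19 50; -270 -216 0 -0.23 40; -315 -252 0 -0.27 40; -360 -288 0 -0.29 40; -401 -324 0 -0.29 40; -401 -324 0 -0.29 40"
}}

```text
clock: 1.4
eef_pos: [453.2, 82.8, 219.1]
eef_rot: [-3.141, -0.001, 3.101]
wrist_force: [-0.6, -1.0, -0.4]
finger_gap: 40.1
```

Run:
```python
from h import *
s=manip.read_state();p,d=optics.camera("wrist");np.savez("wrist1.npz",p=p,d=d,pos=s["eef_pos"],rot=s["eef_rot"])
print(s["clock"],s["eef_pos"],s["eef_rot"],s["finger_gap"],s["joints"])
cv2.imwrite("pics/w1.png",cv2.resize(p[...,::-1],None,fx=1.5,fy=1.5))
C=cal("wrist",s);P=cloud(C,d);H=P[...,2]
m=(d>0)&(H>86)&(H<100)&(P[...,0]<500)
num,lab,st,ce=cv2.connectedComponentsWithStats(m.astype(np.uint8))
for i in range(1,num):
    if st[i,4]<100: continue
    Q=P[lab==i];e,vv=np.linalg.eigh(np.cov(Q[:,:2].T));print(st[i],Q.mean(0),cv2.minAreaRect(Q[:,:2].astype(np.float32)),vv[:,1])
```

```text
1.4 [453.22639546  82.77369493 219.05010584] [-3.14122816e+00 -6.79478467e-04  3.10052772e+00] 40.06841824308726 [ 1.01264872e-01  1.00379706e-01  1.76143292e+00 -2.75966630e-04
  1.28050435e+00 -1.42838756e+00]
[248 164  15  48 665] [452.35119413  87.1658317   92.5174446 ] ((453.76824951171875, 86.91223907470703), (13.316973686218262, 45.54378890991211), 88.05166625976562) [-0.99968442  0.02512108]
[ 11 223  20  22 335] [ 489.91754246 -145.18626542   91.63149794] ((490.3003234863281, -146.79843139648438), (14.251660346984863, 19.816675186157227), 86.88568878173828) [-0.99924044 -0.03896837]
```

View pics/w1.png

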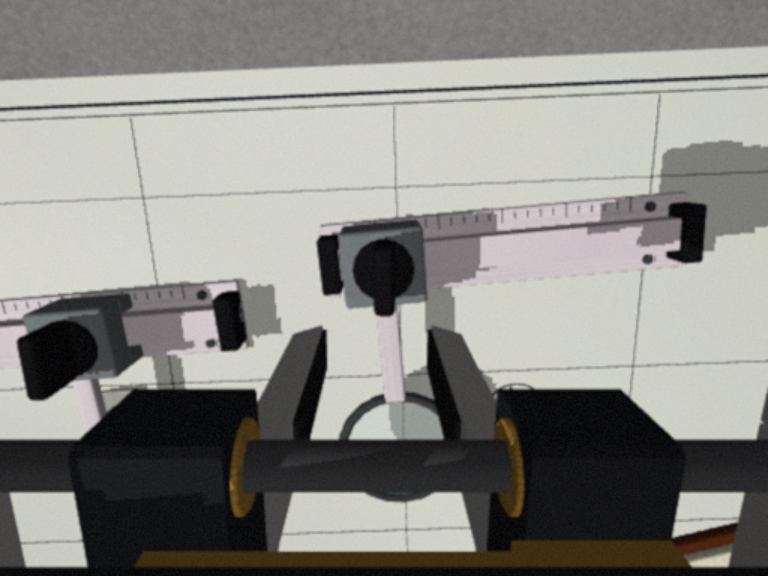

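>>> {"fn": "jog_arm", "kwargs": {
  "deltas": "0 4 30 0 40; 0 4 60 0 40; 0 4 90 0 40; 0 4 115 0 40; 0 4 130 0 40; 0 4 138 0 40; 0 4 138 0 40; 0 4 138 0 0; 0 4 138 0 0; 0 4 138 0 0",
  "squeeze": 15
}}

```text
clock: 2.7
eef_pos: [452.6, 89.2, 81.8]
eef_rot: [-3.141, 0.0, 3.105]
wrist_force: [0.0, 2.0, 2.7]
finger_gap: 13.9
```

Run:
```python
from h import *
s=manip.read_state();p,d=optics.camera("wrist");np.savez("wrist2.npz",p=p,d=d,pos=s["eef_pos"],rot=s["eef_rot"])
print(s["clock"],s["eef_pos"],s["eef_rot"],s["finger_gap"],s["wrist_force"],s["moment"])
cv2.imwrite("pics/w2.png",cv2.resize(p[...,::-1],None,fx=1.5,fy=1.5))
```

```text
2.7 [452.5961011   89.21796245  81.77516216] [-3.14147490e+00  4.96064933e-04  3.10481556e+00] 13.933127228125846 [0.02238743 2.04237456 2.69679091] [0.49167347 0.04822473 0.04437048]
```

View pics/w2.png

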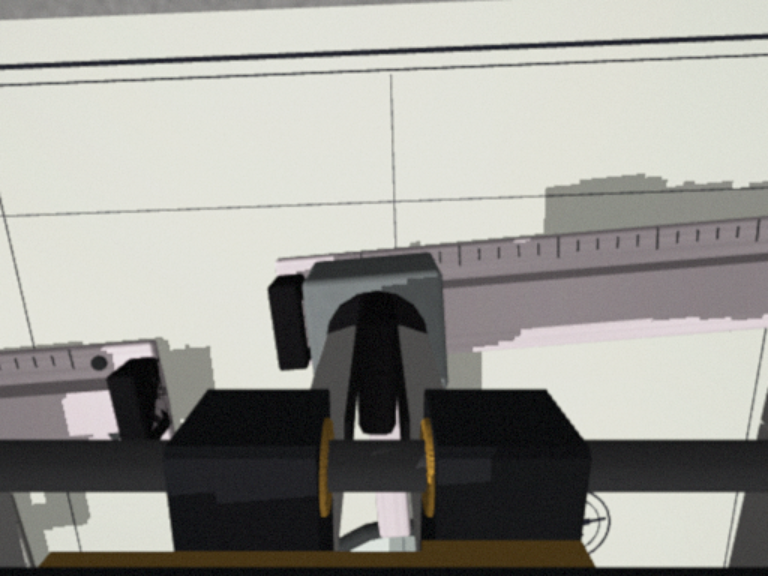

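Run:
```python
from h import *
z=np.load("wrist1.npz");s=dict(eef_pos=z["pos"],eef_rot=z["rot"]);C=cal("wrist",s)
f=1.5
# rail near edge/groove end points and rail holes at z~?
for zz in (12,20):
  for a,b in(((425,242),(672,207)),((645,0),(645,0))):
    A=ray(C,a[0]/f,a[1]/f,zz);B=ray(C,b[0]/f,b[1]/f,zz);v=B-A;print(zz,A,B,np.degrees(np.arctan2(-v[0],v[1])))
# black end blocks by depth + plane
for n in("wrist1","top0","side0"):
    z=np.load(n+".npz");C2=C if n=="wrist1" else cal(n[:-1]);P=cloud(C2,z["d"]);d=z["d"];H=P[...,2]
    g=z["p"].max(-1)<60
    for lo,hi in((28,60),(290,340)):
        m=g&(d>0)&(H>8)&(H<50)&(P[...,0]>400)&(P[...,0]<490)&(P[...,1]>lo)&(P[...,1]<hi)
        print(n,lo,m.sum(),np.median(P[m],0),P[m].min(0),P[m].max(0))
    # rail top points: between carriage and end
    r=(d>0)&(H>6)&(H<40)&(P[...,0]>380)&(P[...,0]<510)&(P[...,1]>140)&(P[...,1]<300)
    Q=P[r];ys=np.arange(140,300,10);mid=[];
    for y in ys:
        q=Q[(Q[:,1]>=y)&(Q[:,1]<y+10)];mid.append((q[:,0].min()+q[:,0].max())/2)
    k=np.polyfit(ys,mid,1);print(n,"rail",np.degrees(np.arctan(-k[0])),np.median(Q[:,2]))
```

```text
12 [442.44452121 121.65705513  12.        ] [423.22533738 312.16179202  12.        ] 5.760827219711027
12 [278.87968093 277.50508388  12.        ] [278.87968093 277.50508388  12.        ] -0.0
20 [441.1147366  120.89242408  20.        ] [422.30944048 307.29461583  20.        ] 5.760827219711028
20 [281.07228717 273.38424456  20.        ] [281.07228717 273.38424456  20.        ] -0.0
wrist1 28 496 [452.99000564  47.45498464  29.09277251] [427.42126536  39.54801109   8.08878916] [476.06549725  59.79096267  48.8650835 ]
wrist1 290 730 [437.81757141 316.73635534  28.71764985] [419.31800327 292.98731905   8.03647576] [464.52542506 328.14625744  31.13143855]
wrist1 rail 3.0323567548339523 22.166357294258127
top0 28 107 [454.47104198  45.64579421  28.09749034] [434.80595307  38.96165281  18.31307026] [474.62761567  53.55184849  34.60886248]
top0 290 115 [438.40079794 318.42831755  27.78591087] [420.82954401 310.47814561  15.39891129] [460.2837544  326.64528867  31.8339181 ]
top0 rail 2.865854895010458 21.173362249019593
  return _methods._mean(a, axis=axis, dtype=dtype,
  ret = um.true_divide(
Traceback (most recent call last):
ValueError: zero-size array to reduction operation minimum which has no identity
```

>>> {"fn": "jog_arm", "kwargs": {
  "deltas": "0.5 6 0 0 0; 1.6 18 0 0 0; 2.8 31 0 0 0; 4 44 0 0 0; 5.2 57 0 0 0; 6.4 70 0 0 0; 7.4 82 0 0 0; 8.2 90 0 0 0; 8.6 94.6 0 0 0; 8.6 94.6 0 0 0"
}}

```text
clock: 4.0
eef_pos: [447.7, 185.0, 81.8]
eef_rot: [3.141, 0.001, 3.105]
wrist_force: [1.0, 0.7, 5.7]
finger_gap: 14.1
```

Run:
```python
from h import *
s=manip.read_state()
print(s["clock"],s["eef_pos"],s["eef_rot"],s["finger_gap"],s["wrist_force"],s["moment"])
for n in("top","side","wrist"):
    p,d=optics.camera(n);np.savez(n+"3.npz",p=p,d=d,pos=s["eef_pos"],rot=s["eef_rot"])
    if n=="top": q=cv2.resize(p[140:215,110:210],None,fx=7,fy=7,interpolation=cv2.INTER_CUBIC)
    elif n=="side": q=cv2.resize(p[250:384,120:300],None,fx=4,fy=4,interpolation=cv2.INTER_CUBIC)
    else: q=p
    cv2.imwrite(f"pics/{n}3.png",q[...,::-1])
```

```text
4.0 [447.6976032 185.0401709  81.7821004] [3.14070388e+00 1.18803903e-03 3.10524805e+00] 14.087267603678136 [0.97287773 0.66369631 5.6960891 ] [ 0.27513782 -0.30714736  0.04756933]
```

View pics/top3.png

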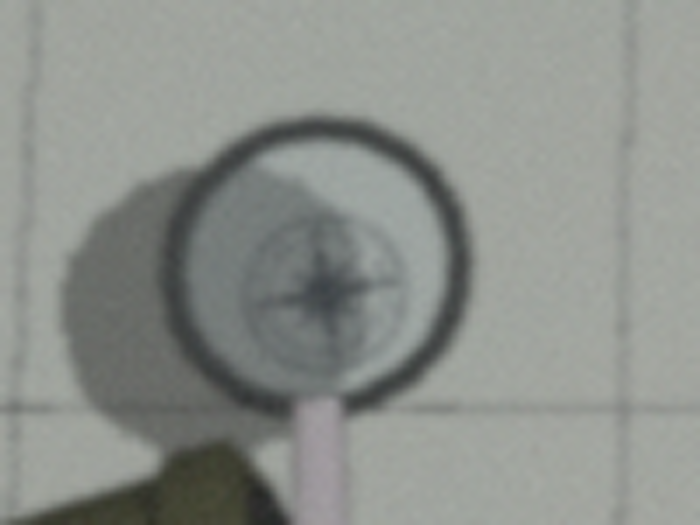

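View pics/side3.png

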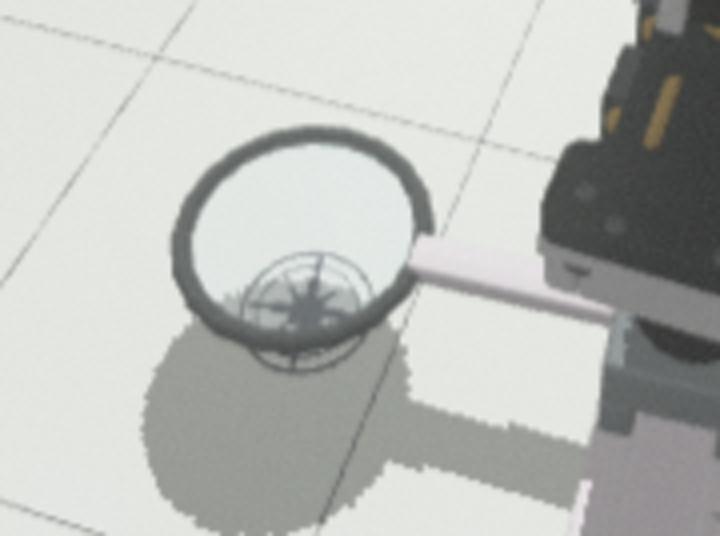

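View pics/wrist3.png

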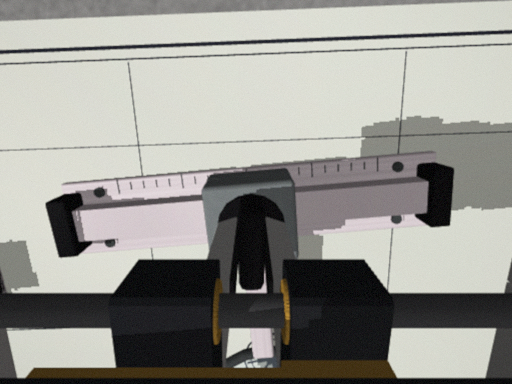

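```bash
cat > ring.py <<'E'
from h import *
import sys
from scipy.optimize import minimize
def pj(C,X):
    K,R,t=C;x=(X@R.T+t)@K.T;return x[:,:2]/x[:,2:]
def fit(n,C,p,x0,z=44,r=47.5):
    g=cv2.GaussianBlur(p.max(-1).astype(np.float32),(0,0),0.8)
    a=np.linspace(0,2*np.pi,360)
    def f(q):
        X=np.c_[q[0]+q[2]*np.cos(a),q[1]+q[2]*np.sin(a),0*a+z];w=pj(C,X).astype(np.float32)
        return np.minimum(cv2.remap(g,w[:,0].copy(),w[:,1].copy(),cv2.INTER_LINEAR).ravel(),150).mean()
    best=min((minimize(f,[x0[0]+i,x0[1]+j,r],method="Nelder-Mead",options=dict(initial_simplex=[[x0[0]+i,x0[1]+j,r],[x0[0]+i+3,x0[1]+j,r],[x0[0]+i,x0[1]+j+3,r],[x0[0]+i,x0[1]+j,r+2]])) for i in(-5,0,5) for j in(-6,0,6)),key=lambda o:o.fun)
    return best.x.round(2),best.fun
def star(C,p,x0,z=1):
    # rectify to a 1/3 mm plan view and find the centre by point symmetry + dark centre
    N=241;k=3;best=None
    c=np.arange(N)-N//2
    X=np.stack([x0[0]-c[:,None]/k+0*c[None],x0[1]-c[None]/k+0*c[:,None],np.full((N,N),float(z))],-1)
    w=pj(C,X.reshape(-1,3)).astype(np.float32).reshape(N,N,2)
    return cv2.remap(p,w[...,0].copy(),w[...,1].copy(),cv2.INTER_CUBIC)
E
python3 - <<'E'
from ring import *
for n,k in(("top",0),("top",3),("side",0),("side",3)):
    p=np.load(f"{n}{k}.npz")["p"];C=cal(n)
    print(n,k,fit(n,C,p,(601,95 if k==0 else 190)))
ims=[]
for n,k in(("top",0),("top",3),("side",0)):
    im=star(cal(n),np.load(f"{n}{k}.npz")["p"],(597,199));cv2.drawMarker(im,(120,120),(255,0,0),0,240,1)
    ims.append(im)
cv2.imwrite("pics/st.png",np.hstack(ims)[...,::-1])
E
```

```text
top 0 (array([602.23,  94.63,  45.64]), np.float64(76.74151611328125))
top 3 (array([597.13, 192.21,  45.69]), np.float64(82.69319915771484))
side 0 (array([604.26,  95.85,  45.92]), np.float64(103.69926452636719))
side 3 (array([599.06, 193.9 ,  46.13]), np.float64(110.65412139892578))
```

View pics/st.png

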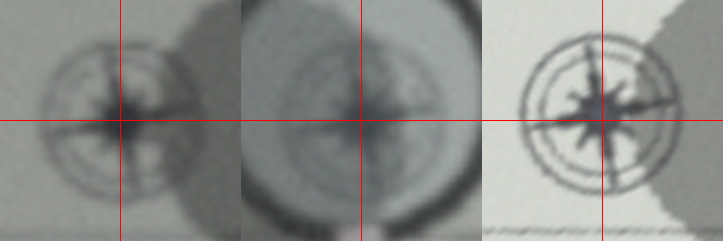

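>>> {"fn": "jog_arm", "kwargs": {
  "deltas": "0.2 2 0 0 0; 0.4 4 0 0 0; 0.5 6 0 0 0; 0.5 6 0 0 0; 0.5 6 0 0 0; 0.5 6 0 0 0; 0.5 6 0 0 0; 0.5 6 0 0 0; 0.5 6 0 0 0; 0.5 6 0 0 0"
}}

```text
clock: 5.4
eef_pos: [447.4, 190.6, 81.8]
eef_rot: [3.141, 0.001, 3.105]
wrist_force: [1.4, 0.2, 5.2]
finger_gap: 14.2
```

```bash
cat > chk.py <<'E'
from ring import *
k=sys.argv[1]
s=manip.read_state();print(s["clock"],s["eef_pos"],s["eef_rot"],s["finger_gap"],s["wrist_force"],s["moment"],s["joints"][5])
for n in("top","side"):
    p,d=optics.camera(n);np.savez(n+k+".npz",p=p,d=d)
    q,f=fit(n,cal(n),p,(598,198));print(n,q,f)
    off={"top":(596.8,198.8),"side":(598.9,199.2)}[n];print("  lens-rose",(q[:2]-off).round(2))
    cv2.imwrite(f"pics/{n}{k}.png",p[...,::-1])
E
python3 chk.py 4
```

```text
5.4 [447.4141822  190.64114359  81.76090802] [3.14092901e+00 1.02392541e-03 3.10479688e+00] 14.19413132387851 [1.43520145 0.20753824 5.17761871] [ 0.05091433 -0.28547047  0.07571934] -1.2068385151854077
top [597.09 197.76  45.54] 82.53276062011719
  lens-rose [ 0.29 -1.04]
side [598.77 199.59  46.1 ] 109.82260131835938
  lens-rose [-0.13  0.39]
```

>>> {"fn": "jog_arm", "kwargs": {
  "deltas": "0 0 0 0 0; 0 0 0 0.12 0; 0 0 0 0.25 0; 0 0 0 0.4 0; 0 0 0 0.55 0; 0 0 0 0.7 0; 0 0 0 0.85 0; 0 0 0 1.0 0; 0 0 0 1.1 0; 0 0 0 1.1 0",
  "squeeze": 35
}}

```text
clock: 6.75
eef_pos: [448.3, 191.3, 81.8]
eef_rot: [3.138, -0.0, 2.003]
wrist_force: [8.4, 4.6, -1.0]
finger_gap: 13.8
```

```bash
python3 chk.py 5
```

```text
6.75 [448.30714349 191.25464462  81.82822374] [ 3.13753378e+00 -4.53382377e-04  2.00309063e+00] 13.841875925738997 [ 8.37457655  4.626256   -1.00594494] [ 1.11233551 -1.63770863 -0.0417729 ] -0.10527459777413382
top [596.99 196.99  45.7 ] 82.49883270263672
  lens-rose [ 0.19 -1.81]
side [598.82 198.82  46.14] 109.42037963867188
  lens-rose [-0.08 -0.38]
```

>>> {"fn": "jog_arm", "kwargs": {
  "deltas": "0 0 0 -0.15 0; 0 0 0 -0.32 0; 0 0 0 -0.5 0; 0 0 0 -0.68 0; 0 0 0 -0.85 0; 0 0 0 -0.95 0; 0 0 0 -0.95 20; -0.4 0.9 0 -0.95 20; -0.4 0.9 0 -0.95 0; -0.4 0.9 0 -0.95 0",
  "squeeze": 20
}}

```text
clock: 8.1
eef_pos: [447.9, 190.2, 81.2]
eef_rot: [-3.142, -0.0, 2.954]
wrist_force: [1.0, 0.1, -2.7]
finger_gap: 13.8
```

```bash
python3 chk.py 6
```

```text
8.1 [447.94999843 190.23128215  81.24493065] [-3.14151605e+00 -3.03760778e-04  2.95428214e+00] 13.75717643853848 [ 1.00250215  0.05595089 -2.74824127] [ 0.19793196 -0.06315663  0.04780443] -1.05726959951382
top [597.07 197.1   45.61] 83.21703338623047
  lens-rose [ 0.27 -1.7 ]
side [598.84 198.89  46.12] 109.84911346435547
  lens-rose [-0.06 -0.31]
```

>>> {"fn": "jog_arm", "kwargs": {
  "deltas": "0.2 1.2 0 0 0; 0.2 1.2 0 0 0; 0.2 1.2 0 0.15 0; 0.2 1.2 0 0.3 0; 0.2 1.2 0 0.47 0; 0.2 1.2 0 0.64 0; 0.2 1.2 0 0.8 0; 0.2 1.2 0 0.96 0; 0.2 1.2 0 1.1 0; 0.2 1.2 0 1.1 0",
  "squeeze": 35
}}

```text
clock: 9.45
eef_pos: [448.7, 192.0, 81.4]
eef_rot: [3.14, -0.001, 1.852]
wrist_force: [6.9, 5.1, -9.4]
finger_gap: 13.9
```

```bash
python3 chk.py 7
```

```text
9.45 [448.71575868 191.992336    81.35114859] [ 3.13952655e+00 -7.77923237e-04  1.85246512e+00] 13.853172053072859 [ 6.85659502  5.13809399 -9.35280227] [ 0.92136376 -1.19842901 -0.02891952] 0.04675262987012505
top [596.96 198.26  45.65] 82.08226776123047
  lens-rose [ 0.16 -0.54]
side [598.74 199.88  46.1 ] 109.4986572265625
  lens-rose [-0.16  0.68]
```

>>> {"fn": "jog_arm", "kwargs": {
  "deltas": "0 0 0 0.08 0; 0 0 0 0.15 0; 0 0 0 0.2 0; 0 0 0 0.24 0; 0 0 0 0.27 0; 0 0 0 0.29 0; 0 0 0 0.29 0; 0 0 0 0.29 0; 0 0 0 0.29 0; 0 0 0 0.29 0",
  "squeeze": 45
}}

```text
clock: 10.8
eef_pos: [448.9, 192.0, 81.4]
eef_rot: [3.139, -0.001, 1.567]
wrist_force: [7.8, 5.0, -10.6]
finger_gap: 14.8
```

```bash
python3 chk.py 8
```

```text
10.8 [448.85978986 191.99781332  81.39891391] [ 3.13928645e+00 -8.55143451e-04  1.56651159e+00] 14.758647085604444 [  7.84499761   4.99697236 -10.59475783] [ 0.98184314 -1.32414668  1.2151219 ] 0.3333756064536518
top [596.75 198.32  45.83] 76.08524322509766
  lens-rose [-0.05 -0.48]
side [598.73 199.88  46.1 ] 109.8138656616211
  lens-rose [-0.17  0.68]
```

>>> {"fn": "jog_arm", "kwargs": {
  "deltas": "0 0 0 -0.02 0; 0 0 0 -0.04 0; 0 0 0 -0.04 0; 0 0 0 -0.04 36; 0 0 0 -0.04 36; 0 0 0 -0.04 36; 0 0 -20 -0.04 36; 0 0 -60 -0.04 36; 0 0 -110 -0.04 36; 0 0 -140 -0.04 36"
}}

```text
clock: 12.15
eef_pos: [448.4, 191.4, 224.0]
eef_rot: [3.139, -0.001, 1.605]
wrist_force: [0.1, 0.3, -0.6]
finger_gap: 36.2
```

```bash
python3 chk.py 9
python3 - <<'E'
from h import *
s=manip.read_state();p,d=optics.camera("wrist");cv2.imwrite("pics/w9.png",p[...,::-1])
C=cal("wrist",s);P=cloud(C,d);H=P[...,2]
for n,PP,dd in(("w",P,d),("top",)+(lambda z:(cloud(cal("top"),z["d"]),z["d"]))(np.load("top9.npz"))):
    m=(dd>0)&(PP[...,2]>86)&(PP[...,2]<100)&(PP[...,0]<480)&(PP[...,0]>410)&(PP[...,1]>150)&(PP[...,1]<240)
    Q=PP[m]
    if len(Q)>10: e,v=np.linalg.eigh(np.cov(Q[:,:2].T));print(n,len(Q),Q.mean(0),cv2.minAreaRect(Q[:,:2].astype(np.float32)),np.degrees(np.arctan(-v[0,1]/v[1,1])))
E
```

```text
12.15 [448.36412586 191.43823655 223.96659443] [ 3.13921171e+00 -7.02483244e-04  1.60464524e+00] 36.17848806151241 [ 0.10876031  0.31235794 -0.5558082 ] [-0.09640695  0.08015423  0.0226451 ] 0.2945617099498767
top [596.61 198.82  46.02] 82.31079864501953
  lens-rose [-0.19  0.02]
side [598.72 199.99  46.08] 109.59014892578125
  lens-rose [-0.18  0.79]
w 652 [447.91853345 192.29778423  92.46714508] ((447.9922790527344, 190.9916534423828), (13.961044311523438, 46.07530212402344), 6.762797832489014) 6.998577705079585
top 142 [447.15380262 188.93456512  91.51848706] ((447.2881774902344, 189.91897583007812), (13.620380401611328, 45.42926788330078), 6.932693004608154) 7.019679219106585
```

View pics/w9.png

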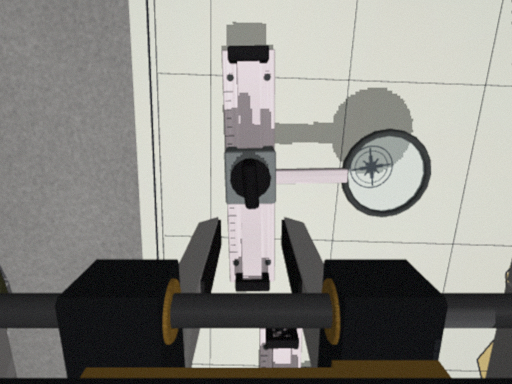

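View pics/top9.png

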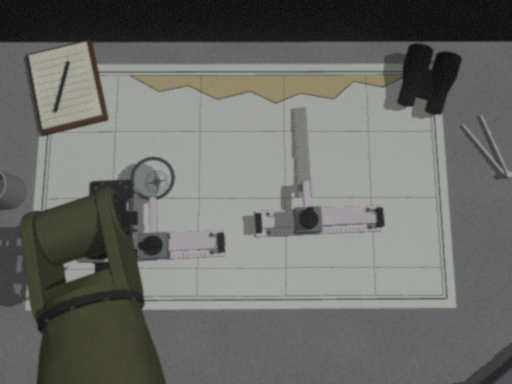

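The lens is centred, but the bar reads about 7° against the track's 3.1°, so it turned back a little on release. I'll regrip, centred on the bar, and drive it to the stop again.

>>> {"fn": "jog_arm", "kwargs": {
  "deltas": "-0.2 -0.4 40 -0.088 36; -0.2 -0.4 80 -0.088 36; -0.2 -0.4 110 -0.088 36; -0.2 -0.4 130 -0.088 36; -0.2 -0.4 142 -0.088 36; -0.2 -0.4 142 -0.088 36; -0.2 -0.4 142 -0.088 0; -0.2 -0.4 142 -0.088 0; -0.2 -0.4 142 -0.088 0; -0.2 -0.4 142 -0.088 0",
  "squeeze": 30
}}

```text
clock: 13.55
eef_pos: [448.9, 191.4, 80.1]
eef_rot: [3.138, -0.0, 1.693]
wrist_force: [7.2, 1.4, -2.5]
finger_gap: 13.6
```

```bash
python3 chk.py 10
```

```text
13.55 [448.8734303  191.37937423  80.12887009] [ 3.13827123e+00 -4.53533381e-04  1.69268331e+00] 13.600292035208343 [ 7.21507805  1.36361166 -2.46520365] [ 0.09480231 -1.15308736 -0.02049116] 0.20634178954141236
top [596.88 198.32  45.73] 79.3656234741211
  lens-rose [ 0.08 -0.48]
side [598.7  199.98  46.08] 109.64715576171875
  lens-rose [-0.2   0.78]
```

>>> {"fn": "jog_arm", "kwargs": {
  "deltas": "-0.1 0.9 0 0 0; -0.1 0.9 0 0.02 0; -0.1 0.9 0 0.04 0; -0.1 0.9 0 0.06 0; -0.1 0.9 0 0.08 0; -0.1 0.9 0 0.09 0; -0.1 0.9 0 0.1 0; -0.1 0.9 0 0.1 0; -0.1 0.9 0 0.1 0; -0.1 0.9 0 0.1 0",
  "squeeze": 50
}}

```text
clock: 14.9
eef_pos: [449.0, 191.4, 80.1]
eef_rot: [3.14, -0.0, 1.594]
wrist_force: [1.3, 0.4, 6.0]
finger_gap: 14.2
```

```bash
python3 chk.py 11
```

```text
14.9 [449.03267457 191.42062263  80.08047513] [ 3.14000758e+00 -7.76911715e-05  1.59378898e+00] 14.213780046407313 [1.30656266 0.38046222 6.03008255] [ 0.28403973 -0.00990419  1.07670079] 0.3054102245533602
top [596.85 198.34  45.77] 76.41654968261719
  lens-rose [ 0.05 -0.46]
side [598.76 199.94  46.1 ] 109.73838806152344
  lens-rose [-0.14  0.74]
```

>>> {"fn": "jog_arm", "kwargs": {
  "deltas": "0 0 0 0 20; 0 0 0 0 36; 0 0 0 0 36; 0 0 0 0 36; 0 0 -10 0 36; 0 0 -40 0 36; 0 0 -80 0 36; 0 0 -120 0 36; 0 0 -140 0 36; 0 0 -140 0 36"
}}

```text
clock: 16.25
eef_pos: [449.0, 191.4, 221.1]
eef_rot: [3.139, -0.001, 1.593]
wrist_force: [0.2, -0.1, 0.2]
finger_gap: 36.1
```

```bash
cat > bar.py <<'E'
from h import *
k=sys.argv[1] if 0 else "12"
s=manip.read_state();p,d=optics.camera("wrist");cv2.imwrite("pics/w12.png",cv2.resize(p[30:300,180:340],None,fx=3,fy=3,interpolation=cv2.INTER_CUBIC)[...,::-1])
np.savez("wrist12.npz",p=p,d=d,pos=s["eef_pos"],rot=s["eef_rot"])
C=cal("wrist",s)
for n,PP,dd in(("w",cloud(C,d),d),("top",)+(lambda z:(cloud(cal("top"),z["d"]),z["d"]))(np.load("top12.npz"))):
    m=(dd>0)&(PP[...,2]>88)&(PP[...,2]<100)&(PP[...,0]<480)&(PP[...,0]>410)&(PP[...,1]>150)&(PP[...,1]<240)
    Q=PP[m]
    if len(Q)>10: e,v=np.linalg.eigh(np.cov(Q[:,:2].T));print(n,len(Q),Q.mean(0),cv2.minAreaRect(Q[:,:2].astype(np.float32)),np.degrees(np.arctan(-v[0,1]/v[1,1])))
E
python3 chk.py 12; python3 bar.py
```

```text
16.25 [449.04625353 191.36167735 221.08315924] [ 3.13860833e+00 -9.74520100e-04  1.59280023e+00] 36.129656779240875 [ 0.21574815 -0.08504904  0.22783054] [-0.10165494  0.06319202  0.00464275] 0.3057659043264251
top [596.7  198.78  45.98] 80.80977630615234
  lens-rose [-0.1  -0.02]
side [598.71 200.01  46.11] 109.53382110595703
  lens-rose [-0.19  0.81]
w 673 [447.9270821  192.11203819  92.4165397 ] ((447.9273376464844, 191.3782501220703), (13.955507278442383, 45.68098449707031), 6.69925594329834) 6.708132855373968
top 138 [447.08675535 189.41474512  91.51842448] ((447.24200439453125, 189.31466674804688), (13.649908065795898, 44.837337493896484), 6.953227996826172) 7.058887923574313
```

View pics/w12.png

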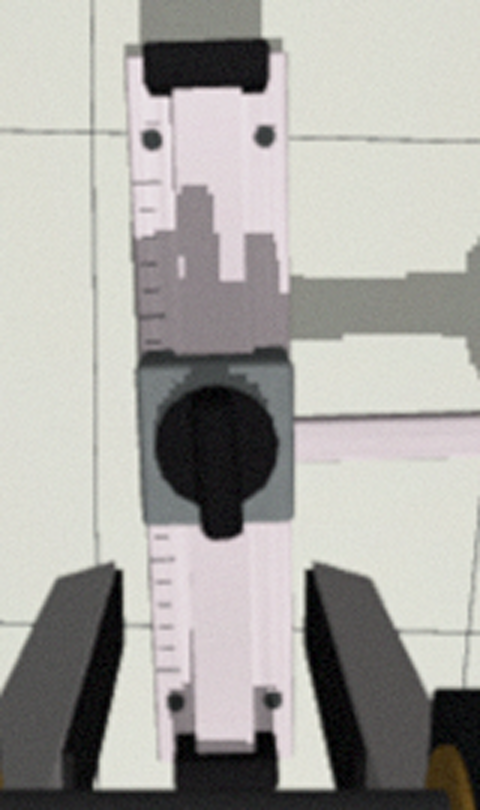

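Run:
```python
from h import *
for k in(0,12):
    z=np.load(f"top{k}.npz");P=cloud(cal("top"),z["d"]);m=(P[...,2]>86)&(P[...,2]<100)&(P[...,0]>450)&(P[...,0]<550)&(P[...,1]<-100)&(P[...,1]>-200)
    Q=P[m];print(k,Q.mean(0),cv2.minAreaRect(Q[:,:2].astype(np.float32)))
a,b=(np.load(f"top{k}.npz")["p"][90:245,245:395].astype(float) for k in(0,12));print(abs(a-b).mean(),cv2.GaussianBlur(abs(a-b).max(-1),(0,0),2).max())
from cell import workorder
print(workorder.sign_off(),manip.read_state()["clock"])
```

```text
0 [ 502.21103632 -148.72320012   90.84361434] ((502.1076354980469, -148.69461059570312), (13.107625961303711, 44.84303283691406), 88.44319152832031)
12 [ 501.93114555 -148.69856266   91.14660813] ((501.8170471191406, -148.73179626464844), (12.790629386901855, 44.868106842041016), 87.87849426269531)
10.544817204301076 13.291060896580355
the job is handed in; nothing more can be done
the job is handed in; nothing more can be done
```

The magnifier carriage is over the rose and its knob is clamped against the stop. The job was handed in at about 16.5 s with the gripper open and about 140 mm above the knob.

- **Lens position:** I slid the carriage about 102 mm along the track. In the last pictures the lens is within about 0.2 mm of the rose across the track. Along the track it reads 0.0 mm off in the top camera and +0.8 mm in the side camera.
- **Correction on the way:** My first turn of the knob dragged the carriage about 0.8 mm, because the grip was off the knob's axis. I loosened it, shifted it back by just over a millimetre and tightened again.
- **Clamp:** I turned the knob clockwise to a hard stop. A second grip and push of about 1 N m did not move it any further.
- **Bar alignment, which disagrees:** The bar sits about 4° short of exact line with the track (about 7° measured, against 3.1° for the track). This matches a stop 86° from square across the track, so I took it as fully tight.
- **Straightedge carriage:** It was never touched. Its knob reads the same position within 0.3 mm, and the same angle within measurement noise, as at the start.

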